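# Gauge the wide bore of the lab's block heater

## Robot

A 6-joint arm with a two-finger parallel gripper is mounted at the origin on the work surface. World frame = base frame: x ahead of the robot, y to its left, z up, the work surface at z = 0. Lengths are in m, angles in rad, forces in N, time in s.
With the tool pointing down it reaches from about 0.35 to 0.975 m from the base axis. Payload 4.9 kg.
Tool frame: the origin (TCP) lies midway between the tips of the shut fingers; the grasp point (between the pads) lies 19 mm behind it; x points along the fingers, z is the direction in which the jaws open and shut, and the axes are right-handed (so a half turn about x gives the same grasp; the last joint's range is limited). The gripper opens to 85 mm and grips with 20 to 120 N. Pads are 22 mm wide; open, the fingers measure 114 mm over their backs; the gripper's body (76 mm by 85 mm) begins 54 mm behind the grasp point. The pads swing forward as they close: fully open they stand 13 mm farther back than shut.
Start: joints at [1.016, 0.053, 1.613, -0, 1.476, -0.119], TCP at [0.264, 0.567, 0.231] pointing down, gripper open.
Joint ranges: [-3.01, 3.01], [-1.01, 2.22], [0.06, 2.58], [-1.02, 4.17], [0.09, 2.62], [-3.14, 3.14]. Speed limits (rad/s): [2.57, 2.57, 3.14, 3.14, 3.14, 3.14].

## Interface

Orientations are given as a unit quaternion [w, x, y, z].
In Python, from plant import state, cams, workorder, nets gives the robot as it stands.
- The arm moves only by the tool play_rows, never from a script. Its argument "motion" is a list of rows, each a list of 3 entries, a list of its own where there are three numbers: the closure, from -1 (fully open) to 1 (shut), then the shift along the world's x, y, z in m, then the turn about the world's z in rad. A call has 1 to 5 rows; each row is the pose to reach, as a shift and turn from the pose commanded when the call began; what a row does not reach only later rows make up. A row lasts 1/10 s, in which the tool goes at most 50 mm and 8.59 degrees, less where a joint would pass 70% of its speed; a pose out of reach is approached as far as the arm can. A call with a gripper value outside its range is refused whole. The fingers move at their own pace and stop on an object; the grip force is fixed at half the most. Time passes only in rows, so rows that repeat a pose let the fingers close. It gives the time, the measured TCP pose, the force and the opening at its end, in the units of the state.
- state(): the state, without advancing time (a new reading comes with each control period).
- cams.grab_frame(name): name is "scene" or "top" or "wrist"; returns (picture, depth): 384x512x3 uint8, red, green, blue; 384x512 float32, m along the optical axis (not along the pixel's ray), 0 where there is no reading.
- cams.camera_info(name): a dict with "K" (3x3 intrinsics, pixels), "rvec" (rotation vector, rad) and "tvec" (3), from world to camera coordinates, as OpenCV has them. Camera axes: x right, y down, z forward; pixel columns grow to the right and rows downward; lengths in m; the calibration is good to about 2 mm. A picture is of the moment at which its call begins: read the wrist's pose just before it. camera_info takes no time and is no camera call; for the wrist camera it gives the pose at the moment of the call.
- workorder.job_done(): hands the job in, once; it reports no verdict.
Trained networks look in the newest picture that a camera, given by its name, has taken for a name from the list of things; names that differ only in an ending like _2 or _b are one class to them, and where a whole thing is asked for, a point or a joint stands for the part that bears it (a point fixed in the world has none). Each returns a list of dicts, best first, with "score" (0 to 1); they miss things now and then, are a little off and sometimes report something else, mostly with a low value. They report only what shows in the picture. A call takes as long as a camera call.
- nets.recognise(camera, target): "at" ([x, y, z] in m, in world coordinates, good to about 4 mm: the middle of the surface that is visible of it).
- nets.landmark_of(camera, target): "at" ([x, y, z] in m, in world coordinates, good to about 4 mm: a listed point, or the origin of a listed thing).
The state is a dict: "time": time; "joint_pos": joint angles; "joint_vel": joint speeds; "joint_efforts": joint torques, N m; "tool_pos": TCP position; "tool_rot": TCP orientation; "contact_force": force on the tool from outside, world axes, zero at the start; "ft_torque": the same for the moment, N m; "gripper_width": opening from 0.0 (shut) to 1.0 (fully open).
Only numpy, scipy, OpenCV 4.12 (cv2) and the standard library are available. Lean on these libraries where they do the work, as an engineer would, in place of code of your own. Each camera call takes 0.05 s, during which the arm holds its last target.

## Task

Take the telescoping gauge from its stand and push it gently, plungers first, straight down into the wide bore of the block heater until its collar sits fully home on the block, so that the plungers spring out against the wall. Press the button on top of its handle fully in to lock it at that size, then draw it straight out and set it back upright in its stand, still locked, and let go. Never press hard (about 20 N is plenty), and leave everything else on the bench where it is.

Things in the scene. Friction and masses are not known exactly. Their poses are not given: they have to be found in the camera images.
- gauge: The telescoping gauge, steel, 0.15 kg, 131 mm tall, upright in its stand at the start. Origin at its foot, z up its axis. From the foot: a pilot 22.5 mm thick and 42 mm long, chamfered, with two brass plungers 15 mm above the foot, along x; a collar 50 mm wide, 6 mm thick; a handle 20 mm thick from 48 to 120 mm; the lock button on top. Its yaw is arbitrary.
- gauge_handle (a point): Centre of the gauge's round handle (20 mm thick, 72 mm long, upright): 86 mm above the foot, 44 mm above the collar's underside, 45 mm below the top of the unpressed button.
- gauge_collar (a point): Centre of the underside of the gauge's collar, 42 mm above its foot: the face that rests on the stand at the start and must come to rest on the heater's block. Its z axis is the gauge's axis.
- button_top (a point): Centre of the top of the lock button (16 mm wide, on top of the handle, on its axis). Pushed straight down with closed fingertips it travels 7 mm to a hard stop against about 2 to 6 N, stiffest half-way, and stays in, clamping both plungers where they are. Press it only when the gauge is home in the bore.
- lock (a joint): Travel of the lock button in m: 0 out (unlocked; 0 to 0.0015 at the start), 0.007 fully pressed (locked).
- tip_a (a point): Outermost point of one brass plunger (6 mm thick, round end). The two tips are 33 mm apart when free. A spring of 2 to 3 N pushes each plunger out; each gives way inward up to 5.5 mm. The countersunk mouth of the bore pushes them in, which takes up to about 8 N of push along the gauge.
- tip_b (a point): Outermost point of the opposite plunger.
- heater: The block heater with one wide bore, fixed: a round aluminium block 70 mm wide, its top 75 mm above the bench, in a white housing 45 mm high, 130 mm wide, reaching 90 mm in front of the bore (-x, the control side) and 65 mm behind it. Origin on the bench under the bore's axis.
- bore_mouth (a point): Centre of the block's top face, z up. The bore is 26 mm wide and 55 mm deep; its countersunk mouth is 39 mm wide at the top and narrows to 26 mm at 10 mm depth. With the gauge home its collar's underside lies on this face. The gauge's pilot has 1.7 mm of play all round in the bore, and the sprung plungers drag on the wall by about 2 N.
- stand: The gauge's stand, fixed: a grey round plastic post 72 mm wide and 60 mm high on a base 110 mm square and 10 mm thick. Origin on the bench under the hole's axis.
- stand_mouth (a point): Centre of the stand's top face, z up: the mouth of a plain hole 40 mm wide and 50 mm deep. The gauge hangs in it with its collar's underside on this face.
- heater_narrow: A second block heater like the first, but its block is 62 mm high and has only a ring of six narrow wells. Not to be used; fixed. Origin on the bench under the block's centre. The two heaters and the stand change places from start to start.
- sleeve: Bystander: loose aluminium sleeve, 40 mm in diameter, 35 mm high. Origin under its centre.
- jar: Bystander: loose small jar with a white lid, 42 mm in diameter, 62 mm high. Origin under its centre.
- driver: Bystander: loose screwdriver with a black handle lying on the bench, 170 mm long. Origin under its middle.
- dish: Bystander: loose steel kidney dish, about 200 by 100 mm, 31 mm high. Origin under its middle.

How it is judged:
On the way, in this order (a step that is already met when the one before it is completed fails the run):
1. the gauge is home in the wide bore: collar flat on the block (within 2 mm), upright, unlocked, the plungers against the wall (z of gauge_collar in the frame of bore_mouth below 0.002 m and horizontal distance between gauge_collar and bore_mouth below 0.004 m and angle between gauge_collar's own z axis and vertical below 0.05 rad and value of joint lock below 0.003 m and distance between tip_a and tip_b between 0.0245 and 0.0285 m), for 0.2 s.
2. the lock button is pressed in while the gauge is home in the bore (z of gauge_collar in the frame of bore_mouth below 0.003 m and horizontal distance between gauge_collar and bore_mouth below 0.004 m and angle between gauge_collar's own z axis and vertical below 0.05 rad and value of joint lock above 0.006 m), for 0.2 s.
At the end, for the whole second after the job is handed in: The gauge stands upright (within 3 degrees) and at rest in its stand, its collar on the stand's top (within 3 mm in height, 11 mm sideways), the lock button still in (over 6 mm), the plunger tips still 24.5 to 28.5 mm apart, the bore's size (z of gauge_collar in the frame of stand_mouth between -0.003 and 0.003 m and horizontal distance between gauge_collar and stand_mouth below 0.011 m and angle between gauge_collar's own z axis and vertical below 0.05 rad and value of joint lock above 0.006 m and distance between tip_a and tip_b between 0.0245 and 0.0285 m and linear speed of gauge below 0.02 m/s); the robot touches nothing.
It fails at once if the gauge is pressed against the heater with more than 35 N (contact force between gauge and heater above 35 N).
It fails at once if the gauge is pressed against its stand with more than 35 N (contact force between gauge and stand above 35 N).
It fails at once if the loose sleeve, jar, screwdriver or kidney dish is moved by more than 20 mm (distance of any of sleeve, jar, driver, dish from where it was at the start of the episode above 0.02 m).
It also fails if it takes over 67 s, if anything falls off the work surface, if the arm or the gripper's body presses on something with over 40 N, if the wrist force passes 120 N, or if a joint passes its speed limit or range.

## Working session

There is one attempt and no reset: what is moved stays moved. The work goes in short steps, Python scripts to look and compute and a tool call to move; the robot and the scene stay as the last step left them, time stands still between calls to the robot, and variables do not carry over. Pictures are saved under pics/ and viewed, and the job is handed in when it is done.

Besides the shell and the picture viewer there is one more tool, called after "Emit:" as name([rows], argument=value, ...), one row to a line, values as JSON. play_rows: Moves the arm, as the interface text tells. Its arguments: {"type":"object","properties":{"motion":{"type":"array","items":{"type":"array"}}},"required":["motion"]}

```bash
mkdir -p pics; ls
python3 - <<'E'
from plant import state, cams, workorder, nets
import cv2
s=state(); print({k:s[k] for k in s})
for n in ["scene","top","wrist"]:
    p,d=cams.grab_frame(n); cv2.imwrite(f"pics/{n}0.png",p[:,:,::-1])
    for t in ["gauge_collar","gauge_handle","button_top","bore_mouth","stand_mouth","heater","heater_narrow","sleeve","jar","driver","dish"]:
        if n=="wrist" : break
        r=nets.landmark_of(n,t); print(n,t,[( [round(float(v),4) for v in q["at"]],round(q["score"],2)) for q in r[:2]])
print(state()["time"])
E
```

```text
pics
{'time': 0.0, 'joint_pos': array([ 1.01602714e+00,  5.33650976e-02,  1.61432565e+00,  4.12208616e-05,
        1.47598009e+00, -1.19007018e-01]), 'joint_vel': array([ 1.08930360e-03,  1.19605462e-03, -5.11503192e-04,  8.26346190e-05,
       -2.23555329e-03,  2.23422805e-03]), 'joint_efforts': array([ 5.06423839e-04, -3.93667638e+01, -3.70183110e+01, -1.06988006e-05,
        6.79108649e-03,  5.22571554e-06]), 'tool_pos': array([0.2634724 , 0.56605686, 0.230039  ]), 'tool_rot': array([ 0.59559154, -0.38040234,  0.59692827,  0.37979128]), 'contact_force': array([ 0.71259112,  0.63778256, -0.45989815]), 'ft_torque': array([ 0.00388839, -0.04326624, -0.03313482]), 'gripper_width': 0.9995110291641262}
scene gauge_collar [([0.5186, 0.3056, 0.0607], 0.71)]
scene gauge_handle [([0.5176, 0.3032, 0.1059], 0.83)]
scene button_top [([0.5178, 0.3063, 0.1504], 0.46)]
scene bore_mouth [([0.4882, -0.3263, 0.0696], 0.69), ([0.4818, -0.028, 0.0019], 0.33)]
scene stand_mouth [([0.5203, 0.308, 0.0611], 0.93)]
scene heater [([0.4908, -0.3272, 0.0027], 0.95)]
scene heater_narrow [([0.4842, -0.026, -0.0], 0.89)]
scene sleeve [([0.4902, 0.151, -0.0017], 0.81)]
scene jar [([0.4912, 0.1455, 0.0019], 0.63), ([0.5299, -0.1511, 0.0017], 0.59)]
scene driver [([0.5146, 0.2993, 0.1044], 0.5)]
scene dish [([0.7479, -0.1941, -0.0003], 0.85)]
top gauge_collar [([0.5189, 0.3105, 0.0611], 0.54)]
top gauge_handle [([0.5188, 0.3052, 0.1038], 0.54)]
top button_top [([0.5161, 0.3052, 0.1495], 0.5)]
top bore_mouth [([0.488, -0.3327, 0.0713], 0.98), ([0.516, 0.3046, 0.1481], 0.19)]
top stand_mouth [([0.5185, 0.308, 0.0624], 0.85)]
top heater [([0.4872, -0.3257, 0.0005], 0.79)]
top heater_narrow [([0.4808, -0.0254, 0.0026], 0.83)]
top sleeve [([0.4923, 0.1512, 0.0009], 0.51)]
top jar [([0.5283, -0.1496, -0.0066], 0.62)]
top driver [([0.7036, 0.0139, 0.0036], 0.71)]
top dish [([0.7479, -0.1908, 0.0009], 0.56)]
1.25
```

View pics/scene0.png

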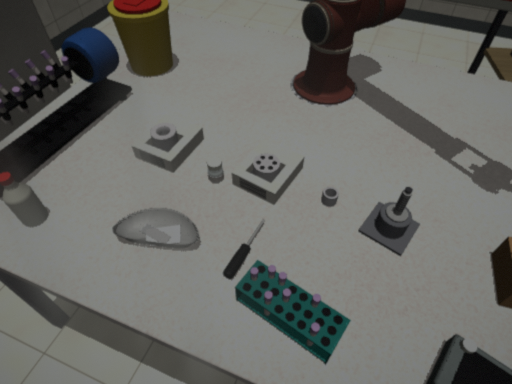

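View pics/top0.png

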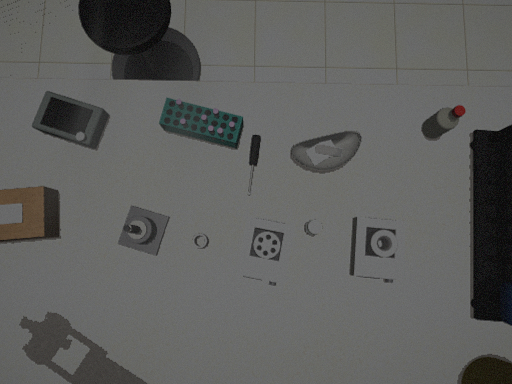

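```bash
cat > h.py <<'E'
import numpy as np, cv2
from plant import state, cams, workorder, nets
def cloud(n,tag=None):
    i=cams.camera_info(n); p,d=cams.grab_frame(n)
    if tag: cv2.imwrite(f"pics/{tag}.png",p[:,:,::-1])
    K=np.array(i["K"]);R=cv2.Rodrigues(np.array(i["rvec"],float))[0];t=np.array(i["tvec"]).ravel()
    v,u=np.mgrid[0:384,0:512]
    c=np.stack([(u-K[0,2])/K[0,0]*d,(v-K[1,2])/K[1,1]*d,d],-1)
    w=(c-t)@R
    w[d<=0]=np.nan
    return p,d,w,(K,R,t)
def circ(xy):
    A=np.c_[2*xy,np.ones(len(xy))]; s=np.linalg.lstsq(A,(xy**2).sum(1),rcond=None)[0]
    return s[:2],np.sqrt(s[2]+s[0]**2+s[1]**2)
E
python3 - <<'E'
from h import *
p,d,w,(K,R,t)=cloud("top")
print(K[0,0],-R.T@t)
def sel(c,r,z0,z1):
    m=(np.hypot(w[...,0]-c[0],w[...,1]-c[1])<r)&(w[...,2]>z0)&(w[...,2]<z1); return w[m],m
for nm,c,r,z0,z1 in [("block",(.488,-.329),.045,.068,.082),("collar",(.518,.306),.03,.061,.075),("stand",(.518,.306),.045,.053,.0645),("button",(.518,.306),.02,.115,.14),("sleeve",(.492,.151),.03,.028,.04),("jar",(.529,-.15),.03,.055,.068),("narrow",(.481,-.026),.045,.055,.068)]:
    P,m=sel(c,r,z0,z1)
    if len(P)<10: print(nm,len(P)); continue
    h=cv2.convexHull(P[:,:2].astype(np.float32))[:,0]
    (cx,cy),rad=cv2.minEnclosingCircle(h)
    print(nm,len(P),"z",np.median(P[:,2]).round(4),"fit",circ(h.astype(float)),"mec",round(cx,4),round(cy,4),round(rad,4))
E
```

```text
371.6019426711322 [0.48237043 0.01254916 1.02917713]
block 474 z 0.0733 fit (array([ 0.48931352, -0.32482625]), np.float64(0.03473969019970797)) mec 0.4889 -0.325 0.0356
collar 226 z 0.0651 fit (array([0.51829578, 0.3058907 ]), np.float64(0.028671322312574746)) mec 0.5182 0.3062 0.0297
stand 362 z 0.0596 fit (array([0.51587302, 0.30974149]), np.float64(0.035536389298163336)) mec 0.5156 0.31 0.0363
button 41 z 0.1328 fit (array([0.51520885, 0.31022722]), np.float64(0.00948000545314911)) mec 0.5156 0.3107 0.0102
sleeve 92 z 0.0335 fit (array([0.48895658, 0.15266596]), np.float64(0.019180743928438163)) mec 0.4891 0.1528 0.0198
jar 166 z 0.0603 fit (array([ 0.52951997, -0.14958014]), np.float64(0.01823617314539335)) mec 0.5297 -0.1496 0.019
narrow 572 z 0.061 fit (array([ 0.48014292, -0.0248357 ]), np.float64(0.03416580051174001)) mec 0.4801 -0.0247 0.0348
```

View pics/wrist0.png

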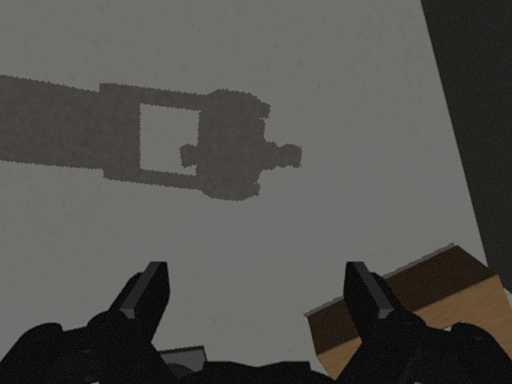

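Run:
```python
from h import *
i=cams.camera_info("wrist");K=np.array(i["K"]);R=cv2.Rodrigues(np.array(i["rvec"],float))[0];t=np.array(i["tvec"]).ravel()
print(K, -R.T@t, R.T[:,2], state()["tool_pos"])
```

```text
[[307.07664647   0.         256.19327285]
 [  0.         307.07664647 200.80418871]
 [  0.           0.           1.        ]] [0.18877136 0.60159808 0.37361302] [ 0.29334567 -0.13649838 -0.94621166] [0.26382496 0.56657243 0.2313262 ]
```

Emit:
play_rows([
  [-1, [0.03, -0.03, 0.02], 0],
  [-1, [0.06, -0.06, 0.04], 0],
  [-1, [0.09, -0.09, 0.05], 0],
  [-1, [0.12, -0.12, 0.05], 0],
  [-1, [0.15, -0.15, 0.05], 0],
])

```text
time: 1.8
tool_pos: [0.415, 0.4155, 0.2823]
tool_rot: [0.597, -0.38, 0.596, 0.38]
contact_force: [0.0, 0.6, -0.6]
gripper_width: 0.999
```

```bash
cat >> h.py <<'E'
def meas(n,items,tag=None):
    p,d,w,c=cloud(n,tag)
    for nm,c0,r,z0,z1 in items:
        m=(np.hypot(w[...,0]-c0[0],w[...,1]-c0[1])<r)&(w[...,2]>z0)&(w[...,2]<z1); P=w[m]
        if len(P)<10: print(nm,len(P)); continue
        h=cv2.convexHull(P[:,:2].astype(np.float32))[:,0]
        (cx,cy),rad=cv2.minEnclosingCircle(h)
        f=circ(h.astype(float)); print(nm,len(P),"z",np.median(P[:,2]).round(4),"fit",f[0].round(4),f[1].round(4),"mec",round(cx,4),round(cy,4),round(rad,4))
    return p,d,w,c
E
python3 - <<'E'
from h import *
g=(.516,.309)
meas("wrist",[("collar",g,.03,.0635,.07),("stand",g,.045,.053,.063),("button",g,.025,.141,.16),("handletop",g,.025,.133,.1405),("handle",g,.025,.08,.13)],"w1")
print([nets.landmark_of("wrist",t)[:1] for t in ["stand_mouth","gauge_collar","gauge_handle","button_top"]])
E
```

```text
collar 664 z 0.0656 fit [0.5173 0.3097] 0.0245 mec 0.5175 0.3098 0.0253
stand 971 z 0.0595 fit [0.5181 0.3089] 0.036 mec 0.5179 0.309 0.0368
button 161 z 0.1476 fit [0.5175 0.3097] 0.0079 mec 0.5168 0.3093 0.0086
handletop 138 z 0.1373 fit [0.5168 0.3097] 0.0095 mec 0.5166 0.3098 0.0099
handle 403 z 0.1073 fit [0.5169 0.3098] 0.0101 mec 0.5168 0.3099 0.0103
[[{'at': [0.5198, 0.3073, 0.1029], 'score': 0.59}], [{'at': [0.5132, 0.3078, 0.0573], 'score': 0.58}], [{'at': [0.5189, 0.3096, 0.1049], 'score': 0.83}], [{'at': [0.515, 0.3098, 0.1457], 'score': 0.72}]]
```

View pics/w1.png

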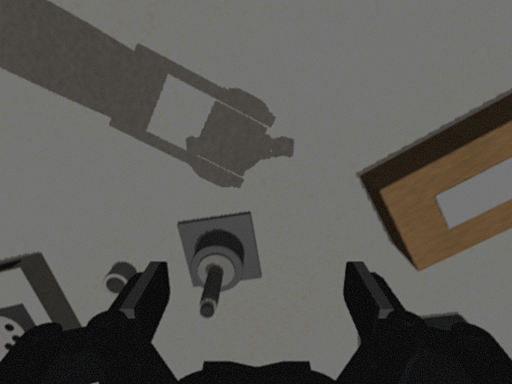

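Emit:
play_rows([
  [-1, [0.035, -0.036, 0], 0],
  [-1, [0.07, -0.072, 0], 0],
  [-1, [0.103, -0.107, 0], 0],
  [-1, [0.103, -0.107, -0.03], 0],
  [-1, [0.103, -0.107, -0.06], 0],
])

```text
time: 2.55
tool_pos: [0.5178, 0.3102, 0.2219]
tool_rot: [0.597, -0.38, 0.595, 0.38]
contact_force: [-0.1, 0.4, 0.3]
gripper_width: 1.002
```

Run:
```python
from h import *
for k in range(4):
    print(state()["tool_pos"])
    cams.grab_frame("wrist")
g=(.517,.3097)
meas("wrist",[("collar",g,.03,.0635,.07),("handletop",g,.025,.133,.1405),("button",g,.025,.141,.16)],"w2")
```

```text
[0.51776252 0.31017916 0.22189087]
[0.51411526 0.30919906 0.21426165]
[0.51362129 0.30942113 0.21567184]
[0.51474073 0.31006331 0.2186036 ]
collar 1205 z 0.0656 fit [0.5176 0.3095] 0.0245 mec 0.5176 0.3095 0.0249
handletop 197 z 0.1374 fit [0.5172 0.3094] 0.0095 mec 0.5173 0.3094 0.0098
button 326 z 0.1476 fit [0.5175 0.3093] 0.0076 mec 0.5176 0.309 0.008
```

View pics/w2.png

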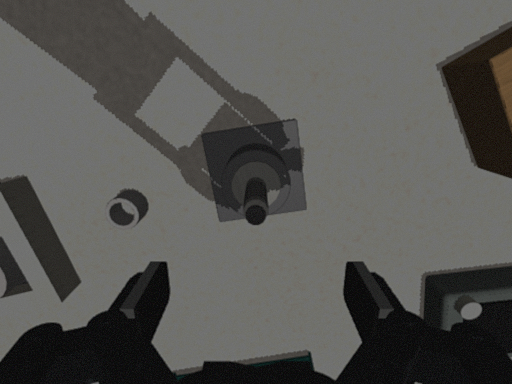

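Emit:
play_rows([
  [-1, [0, 0, -0.03], 0],
  [-1, [0, 0, -0.065], 0],
  [-1, [0, 0, -0.1], 0],
  [-1, [0, 0, -0.12], 0],
  [-1, [0, 0, -0.13], 0],
])

```text
time: 3.3
tool_pos: [0.5165, 0.3103, 0.091]
tool_rot: [0.596, -0.38, 0.596, 0.38]
contact_force: [0.0, 0.3, 0.9]
gripper_width: 1.0
```

Emit:
play_rows([
  [-1, [0, 0, 0], 0],
  [-1, [0, 0, 0], 0],
])

```text
time: 3.5
tool_pos: [0.5181, 0.3105, 0.0937]
tool_rot: [0.597, -0.38, 0.595, 0.38]
contact_force: [0.6, -0.9, 0.3]
gripper_width: 1.0
```

Emit:
play_rows([
  [1, [0, 0, 0], 0],
  [1, [0, 0, 0], 0],
  [1, [0, 0, 0], 0],
  [1, [0, 0, 0], 0],
  [1, [0, 0, 0], 0],
])

```text
time: 4.0
tool_pos: [0.5169, 0.3094, 0.0917]
tool_rot: [0.596, -0.38, 0.596, 0.38]
contact_force: [-1.2, -1.3, 1.5]
gripper_width: 0.216
```

Emit:
play_rows([
  [1, [0, 0, 0], 0],
  [1, [0, 0, 0], 0],
  [1, [0, 0, 0], 0],
  [1, [0, 0, 0], 0],
  [1, [0, 0, 0], 0],
])

```text
time: 4.5
tool_pos: [0.517, 0.3095, 0.0917]
tool_rot: [0.596, -0.38, 0.596, 0.38]
contact_force: [-1.9, -2.4, 4.9]
gripper_width: 0.22
```

Run:
```python
from h import *
s=state();print(s["tool_pos"],s["contact_force"],s["ft_torque"],s["gripper_width"])
g=(.517,.3097)
meas("top",[("collar",g,.03,.0635,.07),("handletop",g,.025,.133,.1405)],"t2")
meas("wrist",[("collar",g,.03,.0635,.07)],"w3")
```

```text
[0.51697959 0.30945458 0.091715  ] [-1.87911352 -2.44650362  4.89796151] [-0.39168302  0.31063668  0.03286213] 0.22009893023955376
collar 74 z 0.0654 fit [0.516  0.3101] 0.0232 mec 0.5167 0.3101 0.0241
handletop 5
collar 2651 z 0.0657 fit [0.5173 0.3094] 0.0245 mec 0.5178 0.3093 0.025
```

View pics/w3.png

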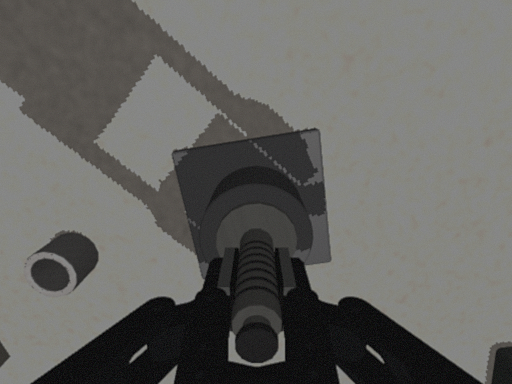

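Emit:
play_rows([
  [1, [0, 0, 0.01], 0],
  [1, [0, 0, 0.03], 0],
  [1, [0, 0, 0.06], 0],
  [1, [0, 0, 0.09], 0],
  [1, [0, 0, 0.12], 0],
])

```text
time: 5.1
tool_pos: [0.5163, 0.3097, 0.2117]
tool_rot: [0.596, -0.38, 0.596, 0.38]
contact_force: [0.7, -0.3, -2.0]
gripper_width: 0.221
```

Emit:
play_rows([
  [1, [0, -0.02, 0], 0],
  [1, [0, -0.05, 0], 0],
  [1, [0, -0.09, 0], 0],
  [1, [-0.005, -0.13, 0], 0],
  [1, [-0.01, -0.17, 0], 0],
])

```text
time: 5.6
tool_pos: [0.5063, 0.1385, 0.2107]
tool_rot: [0.596, -0.38, 0.596, 0.381]
contact_force: [0.8, -0.6, -1.2]
gripper_width: 0.219
```

Emit:
play_rows([
  [1, [0, -0.04, 0], 0],
  [1, [0, -0.08, 0], 0],
  [1, [0, -0.12, 0], 0],
  [1, [0, -0.16, 0], 0],
  [1, [-0.01, -0.2, 0], 0],
])

```text
time: 6.1
tool_pos: [0.4969, -0.0618, 0.211]
tool_rot: [0.596, -0.38, 0.596, 0.38]
contact_force: [0.3, -0.2, -2.5]
gripper_width: 0.218
```

Emit:
play_rows([
  [1, [0, -0.035, 0], 0],
  [1, [0, -0.07, 0], 0],
  [1, [0, -0.1, 0], 0],
  [1, [0, -0.12, 0], 0],
  [1, [0, -0.12, 0], 0],
])

```text
time: 6.6
tool_pos: [0.4966, -0.1823, 0.2108]
tool_rot: [0.597, -0.379, 0.597, 0.379]
contact_force: [-0.3, 0.0, -1.3]
gripper_width: 0.218
```

Run:
```python
from h import *
for k in range(3):
    s=state();print(s["time"],s["tool_pos"],s["contact_force"],s["gripper_width"])
    cams.grab_frame("scene")
g=(.489,-.327)
meas("wrist",[("block",g,.045,.069,.082)],"w4")
meas("top",[("block",g,.045,.069,.082)],"t4")
```

```text
6.6 [ 0.49655284 -0.18233336  0.2107977 ] [-0.26007578  0.03997002 -1.34740851] 0.21766653156473348
6.65 [ 0.49656606 -0.18096232  0.21075139] [ 0.01067016  0.75460624 -2.29643908] 0.218849614008087
6.7 [ 0.49661821 -0.18016611  0.2107733 ] [-0.28163464  0.15272526 -1.4486486 ] 0.21439112738523924
block 2858 z 0.0743 fit [ 0.4907 -0.3267] 0.035 mec 0.4906 -0.3268 0.0355
block 0
```

View pics/w4.png

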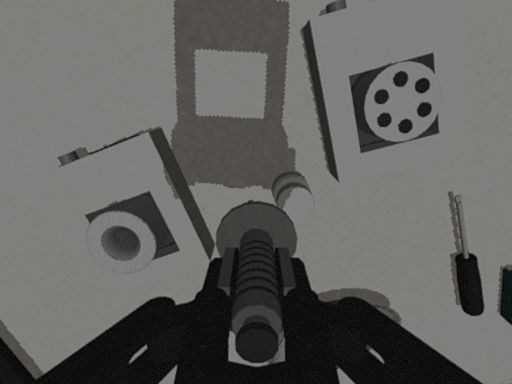

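Emit:
play_rows([
  [1, [0, -0.03, 0], 0],
  [1, [-0.002, -0.06, 0], 0],
  [1, [-0.004, -0.09, 0], 0],
  [1, [-0.006, -0.12, 0], 0],
  [1, [-0.006, -0.146, 0], 0],
])

```text
time: 7.35
tool_pos: [0.491, -0.3268, 0.2113]
tool_rot: [0.596, -0.38, 0.596, 0.38]
contact_force: [0.2, 0.5, -0.8]
gripper_width: 0.217
```

Emit:
play_rows([
  [1, [0, 0, -0.01], 0],
  [1, [0, 0, -0.02], 0],
  [1, [0, 0, -0.03], 0],
  [1, [0, 0, -0.03], 0],
  [1, [0, 0, -0.03], 0],
])

```text
time: 7.85
tool_pos: [0.4908, -0.3253, 0.1806]
tool_rot: [0.596, -0.38, 0.596, 0.381]
contact_force: [-0.6, -0.2, -2.4]
gripper_width: 0.22
```

Run:
```python
from h import *
s=state();print(s["time"],s["tool_pos"],s["contact_force"],s["gripper_width"])
T=s["tool_pos"]; g=T[:2]; z=T[2]
p,d,w,c=meas("wrist",[("collar",g,.03,z-.035,z-.02),("handletop",g,.02,z+.042,z+.049),("button",g,.02,z+.05,z+.07),("block",(.49,-.327),.042,.071,.08)],"w5")
print(state()["tool_pos"])
p,d,w,c=meas("scene",[("collar",g,.03,z-.035,z-.02),("button",g,.02,z+.05,z+.07),("block",(.49,-.327),.042,.071,.08)],"s5")
cv2.imwrite("pics/s5c.png",cv2.resize(p[90:200,90:260,::-1],None,fx=4,fy=4))
```

```text
7.85 [ 0.49077621 -0.32529498  0.180625  ] [-0.63074788 -0.17047168 -2.35623735] 0.2200826858876822
collar 2800 z 0.1545 fit [ 0.4912 -0.3254] 0.0246 mec 0.4913 -0.3253 0.025
handletop 1668 z 0.2264 fit [ 0.4869 -0.3236] 0.0176 mec 0.4869 -0.3235 0.018
button 2378 z 0.2366 fit [ 0.4873 -0.3238] 0.0173 mec 0.4866 -0.3233 0.018
block 2494 z 0.0745 fit [ 0.4908 -0.3269] 0.0347 mec 0.491 -0.3269 0.0351
[ 0.49103787 -0.32575534  0.18135513]
collar 174 z 0.1555 fit [ 0.4928 -0.325 ] 0.0246 mec 0.4928 -0.325 0.0252
button 22 z 0.2391 fit [ 0.4952 -0.3278] 0.0151 mec 0.4952 -0.3284 0.0158
block 289 z 0.0747 fit [ 0.4926 -0.3256] 0.0349 mec 0.4922 -0.326 0.0362
```

View pics/w5.png

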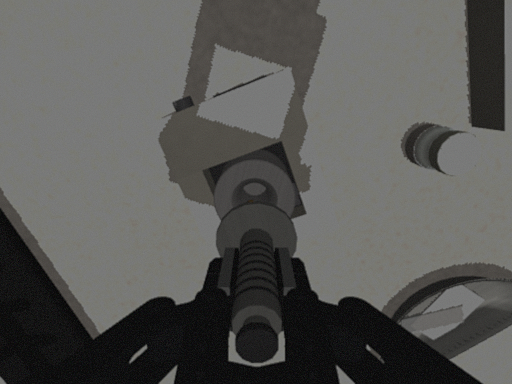

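View pics/s5c.png

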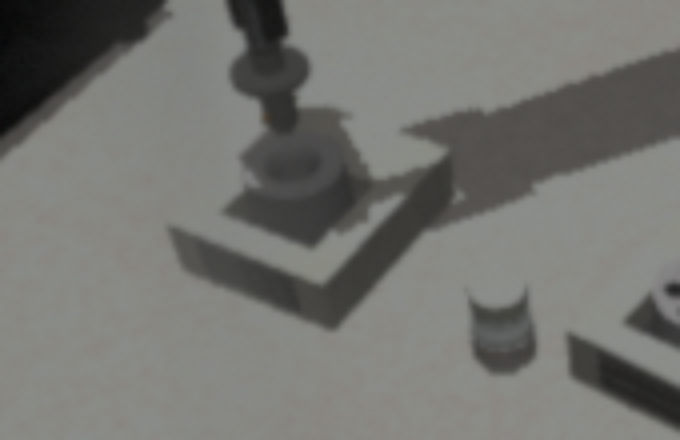

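Emit:
play_rows([
  [1, [0, -0.001, -0.01], 0],
  [1, [0, -0.001, -0.02], 0],
  [1, [0, -0.001, -0.028], 0],
  [1, [0, -0.001, -0.028], 0],
  [1, [0, -0.001, -0.028], 0],
])

```text
time: 8.45
tool_pos: [0.4906, -0.3273, 0.1526]
tool_rot: [0.596, -0.38, 0.596, 0.38]
contact_force: [1.2, 0.5, -0.8]
gripper_width: 0.218
```

Run:
```python
from h import *
s=state();print(s["time"],s["tool_pos"],s["contact_force"],s["gripper_width"])
T=s["tool_pos"]; g=T[:2]; z=T[2]
p,d,w,c=meas("wrist",[("collar",g,.03,z-.035,z-.02),("block",(.49,-.327),.042,.071,.08)],"w6")
for z0,z1,r in [(z-.03,z-.022,.026),(.071,.08,.04)]:
    m=(np.hypot(w[...,0]-g[0],w[...,1]-g[1])<r)&(w[...,2]>z0)&(w[...,2]<z1);P=w[m]
    A=np.c_[P[:,:2]-g,np.ones(len(P))];print(np.linalg.lstsq(A,P[:,2],rcond=None)[0])
```

```text
8.45 [ 0.49055299 -0.3272763   0.15264123] [ 1.15539475  0.50325799 -0.84150319] 0.21831303981739755
collar 2805 z 0.1266 fit [ 0.491  -0.3274] 0.0247 mec 0.4911 -0.3272 0.0251
block 2781 z 0.0746 fit [ 0.4908 -0.327 ] 0.0348 mec 0.4909 -0.327 0.035
[ 0.01457117 -0.00712929  0.1267225 ]
[0.00068347 0.00020574 0.07446887]
```

Emit:
play_rows([
  [1, [0, 0, -0.003], 0],
  [1, [0, 0, -0.006], 0],
  [1, [0, 0, -0.009], 0],
  [1, [0, 0, -0.012], 0],
  [1, [0, 0, -0.015], 0],
])

```text
time: 9.0
tool_pos: [0.4908, -0.3274, 0.138]
tool_rot: [0.596, -0.38, 0.596, 0.38]
contact_force: [-0.5, -0.7, -2.1]
gripper_width: 0.217
```

Emit:
play_rows([
  [1, [0, 0, -0.002], 0],
  [1, [0, 0, -0.004], 0],
  [1, [0, 0, -0.006], 0],
  [1, [0, 0, -0.008], 0],
  [1, [0, 0, -0.01], 0],
])

```text
time: 9.5
tool_pos: [0.4907, -0.3277, 0.1287]
tool_rot: [0.596, -0.38, 0.596, 0.38]
contact_force: [-1.5, 0.2, 2.9]
gripper_width: 0.219
```

Emit:
play_rows([
  [1, [0, 0, -0.0015], 0],
  [1, [0, 0, -0.003], 0],
  [1, [0, 0, -0.0045], 0],
  [1, [0, 0, -0.006], 0],
  [1, [0, 0, -0.0075], 0],
])

```text
time: 10.0
tool_pos: [0.4911, -0.3276, 0.121]
tool_rot: [0.596, -0.38, 0.596, 0.38]
contact_force: [-1.2, -0.3, 0.2]
gripper_width: 0.217
```

Emit:
play_rows([
  [1, [0, 0, -0.002], 0],
  [1, [0, 0, -0.004], 0],
  [1, [0, 0, -0.006], 0],
  [1, [0, 0, -0.008], 0],
  [1, [0, 0, -0.01], 0],
])

```text
time: 10.5
tool_pos: [0.4908, -0.3273, 0.1105]
tool_rot: [0.596, -0.38, 0.596, 0.38]
contact_force: [-0.0, 0.0, 0.8]
gripper_width: 0.217
```

Emit:
play_rows([
  [1, [0, 0, -0.001], 0],
  [1, [0, 0, -0.002], 0],
  [1, [0, 0, -0.003], 0],
  [1, [0, 0, -0.003], 0],
])

```text
time: 10.9
tool_pos: [0.4906, -0.3273, 0.1074]
tool_rot: [0.596, -0.38, 0.596, 0.38]
contact_force: [-0.3, 0.4, -1.1]
gripper_width: 0.221
```

Emit:
play_rows([
  [1, [0, 0, -0.0005], 0],
  [1, [0, 0, -0.001], 0],
  [1, [0, 0, -0.001], 0],
])

```text
time: 11.2
tool_pos: [0.4908, -0.3274, 0.1067]
tool_rot: [0.596, -0.38, 0.596, 0.38]
contact_force: [-0.6, 0.0, -0.0]
gripper_width: 0.214
```

Emit:
play_rows([
  [1, [0, 0, -0.0005], 0],
  [1, [0, 0, -0.0005], 0],
])

```text
time: 11.4
tool_pos: [0.4909, -0.3274, 0.1067]
tool_rot: [0.596, -0.38, 0.596, 0.38]
contact_force: [-1.0, 0.8, 2.6]
gripper_width: 0.216
```

Emit:
play_rows([
  [1, [0, 0, -0.0005], 0],
  [1, [0, 0, -0.0005], 0],
])

```text
time: 11.6
tool_pos: [0.4909, -0.3275, 0.1067]
tool_rot: [0.596, -0.38, 0.596, 0.38]
contact_force: [-2.4, 1.6, 5.5]
gripper_width: 0.211
```

Run:
```python
from h import *
s=state();print(s["time"],s["tool_pos"],s["contact_force"],s["gripper_width"])
T=s["tool_pos"]; g=T[:2]; z=T[2]
p,d,w,c=meas("wrist",[("collar",g,.03,.077,.088),("block",(.49,-.327),.042,.071,.0768)],"w7")
m=(np.hypot(w[...,0]-g[0],w[...,1]-g[1])<.024)&(w[...,2]>.077)&(w[...,2]<.088);P=w[m]
A=np.c_[P[:,:2]-g,np.ones(len(P))];print(np.linalg.lstsq(A,P[:,2],rcond=None)[0])
```

```text
11.6 [ 0.49089602 -0.32750786  0.1067057 ] [-2.43483633  1.61580164  5.47680329] 0.21100668652955162
collar 2794 z 0.0807 fit [ 0.4913 -0.3275] 0.0247 mec 0.4913 -0.3276 0.025
block 3360 z 0.0746 fit [ 0.4908 -0.3271] 0.0349 mec 0.4909 -0.3271 0.0352
[ 0.01386003 -0.0078776   0.08104265]
```

View pics/w7.png

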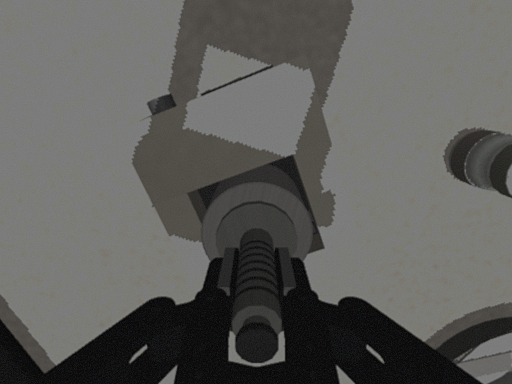

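Emit:
play_rows([
  [1, [0, 0, 0.0005], 0],
  [-1, [0, 0, 0.0005], 0],
  [-1, [0, 0, 0.0005], 0],
  [-1, [0, 0, 0.0005], 0],
  [-1, [0, 0, 0.0005], 0],
])

```text
time: 12.15
tool_pos: [0.4908, -0.3274, 0.106]
tool_rot: [0.596, -0.38, 0.596, 0.38]
contact_force: [1.1, -0.2, 0.1]
gripper_width: 0.888
```

Emit:
play_rows([
  [-1, [0, 0, 0], 0],
  [-1, [0, 0, 0], 0],
  [-1, [0, 0, 0], 0],
  [-1, [0, 0, 0], 0],
  [-1, [0, 0, 0], 0],
])

```text
time: 12.65
tool_pos: [0.4908, -0.3274, 0.1063]
tool_rot: [0.596, -0.38, 0.596, 0.38]
contact_force: [0.5, 0.0, 0.5]
gripper_width: 0.999
```

Run:
```python
from h import *
s=state();print(s["time"],s["tool_pos"],s["contact_force"],s["gripper_width"])
T=s["tool_pos"]; g=T[:2]; z=T[2]
p,d,w,c=meas("wrist",[("collar",g,.03,.077,.088),("button",g,.02,.156,.175),("block",(.49,-.327),.042,.071,.0768)],"w8")
m=(np.hypot(w[...,0]-g[0],w[...,1]-g[1])<.024)&(w[...,2]>.077)&(w[...,2]<.088);P=w[m]
A=np.c_[P[:,:2]-g,np.ones(len(P))];print(np.linalg.lstsq(A,P[:,2],rcond=None)[0])
```

```text
12.65 [ 0.49082474 -0.32744901  0.10632416] [0.49014652 0.01182365 0.46885922] 0.9991444669275449
collar 3365 z 0.0808 fit [ 0.4909 -0.3274] 0.0247 mec 0.4911 -0.3276 0.0252
button 1474 z 0.1628 fit [ 0.4913 -0.3275] 0.0081 mec 0.4913 -0.3276 0.0086
block 3829 z 0.0746 fit [ 0.4908 -0.3271] 0.0349 mec 0.491 -0.3272 0.0354
[-0.00491166 -0.00039106  0.08093794]
```

View pics/w8.png

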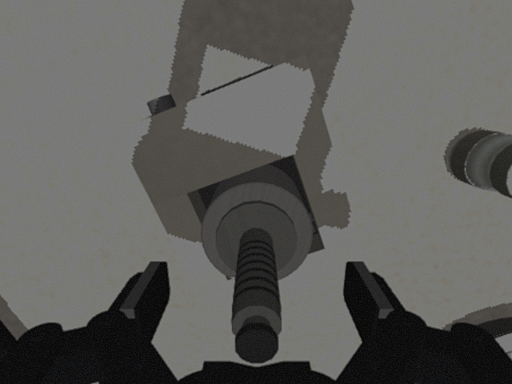

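Emit:
play_rows([
  [-1, [0, 0, 0.02], 0],
  [-1, [0, 0, 0.045], 0],
  [-1, [0, 0, 0.075], 0],
  [-1, [0, 0, 0.09], 0],
  [1, [0, 0, 0.09], 0],
])

```text
time: 13.2
tool_pos: [0.4921, -0.3286, 0.1995]
tool_rot: [0.597, -0.382, 0.596, 0.378]
contact_force: [0.5, -0.1, 0.1]
gripper_width: 0.857
```

Emit:
play_rows([
  [1, [0, 0, 0], 0],
  [1, [0, 0, 0], 0],
  [1, [0, 0, 0], 0],
  [1, [0, 0, 0], 0],
  [1, [0, 0, 0], 0],
])

```text
time: 13.7
tool_pos: [0.4906, -0.3272, 0.1955]
tool_rot: [0.596, -0.38, 0.596, 0.38]
contact_force: [-0.7, 0.3, 0.2]
gripper_width: 0.002
```

Emit:
play_rows([
  [1, [0, 0, -0.005], 0],
  [1, [0, 0, -0.01], 0],
  [1, [0, 0, -0.015], 0],
  [1, [0, 0, -0.02], 0],
  [1, [0, 0, -0.02], 0],
])

```text
time: 14.2
tool_pos: [0.4903, -0.327, 0.1749]
tool_rot: [0.596, -0.379, 0.596, 0.381]
contact_force: [0.3, -0.4, -1.0]
gripper_width: -0.002
```

Run:
```python
from h import *
s=state();print(s["time"],s["tool_pos"],s["contact_force"],s["gripper_width"])
p,d,w,c=meas("wrist",[("collar",(.491,-.3275),.03,.077,.088)],"w9")
```

```text
14.2 [ 0.49028827 -0.32698208  0.17490888] [ 0.26924208 -0.42574789 -1.04106374] -0.0015312792251490862
collar 1858 z 0.0808 fit [ 0.4907 -0.3273] 0.0248 mec 0.4895 -0.3267 0.0266
```

View pics/w9.png

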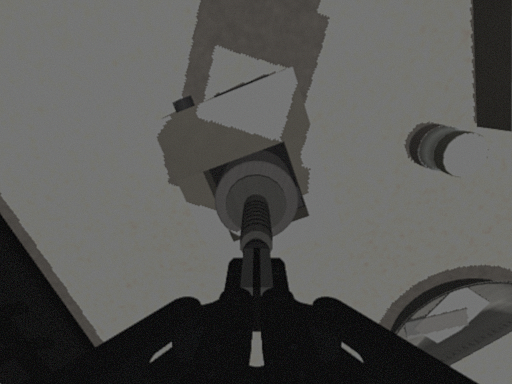

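Emit:
play_rows([
  [1, [0.0005, 0, -0.004], 0],
  [1, [0.0005, 0, -0.008], 0],
  [1, [0.0005, 0, -0.011], 0],
  [1, [0.0005, 0, -0.013], 0],
  [1, [0.0005, 0, -0.014], 0],
])

```text
time: 14.75
tool_pos: [0.4911, -0.3275, 0.1623]
tool_rot: [0.596, -0.38, 0.596, 0.38]
contact_force: [-1.7, -0.1, 2.0]
gripper_width: -0.002
```

Emit:
play_rows([
  [1, [0, 0, -0.001], 0],
  [1, [0, 0, -0.002], 0],
  [1, [0, 0, -0.003], 0],
  [1, [0, 0, -0.003], 0],
])

```text
time: 15.15
tool_pos: [0.4915, -0.3277, 0.1601]
tool_rot: [0.596, -0.38, 0.596, 0.38]
contact_force: [-2.8, 1.9, 4.6]
gripper_width: 0.001
```

Emit:
play_rows([
  [1, [0, 0, -0.001], 0],
  [1, [0, 0, -0.002], 0],
  [1, [0, 0, -0.002], 0],
])

```text
time: 15.45
tool_pos: [0.4915, -0.3276, 0.1579]
tool_rot: [0.596, -0.38, 0.596, 0.38]
contact_force: [-1.5, 1.0, 3.0]
gripper_width: 0.003
```

Emit:
play_rows([
  [1, [0, 0, -0.0005], 0],
  [1, [0, 0, -0.001], 0],
  [1, [0, 0, -0.001], 0],
])

```text
time: 15.75
tool_pos: [0.4915, -0.3277, 0.1571]
tool_rot: [0.596, -0.38, 0.596, 0.38]
contact_force: [-3.3, 0.8, 7.4]
gripper_width: -0.005
```

Emit:
play_rows([
  [1, [0, 0, -0.0005], 0],
  [1, [0, 0, -0.001], 0],
  [1, [0, 0, -0.001], 0],
])

```text
time: 16.05
tool_pos: [0.4918, -0.3279, 0.1572]
tool_rot: [0.596, -0.381, 0.596, 0.38]
contact_force: [-4.3, 2.0, 9.4]
gripper_width: -0.002
```

Emit:
play_rows([
  [1, [0, 0, -0.0005], 0],
  [1, [0, 0, -0.001], 0],
  [1, [0, 0, -0.001], 0],
  [1, [0, 0, -0.001], 0],
])

```text
time: 16.45
tool_pos: [0.492, -0.3281, 0.1572]
tool_rot: [0.596, -0.381, 0.596, 0.379]
contact_force: [-4.6, 3.4, 12.4]
gripper_width: 0.005
```

Emit:
play_rows([
  [1, [0, 0, 0.002], 0],
  [1, [0, 0, 0.006], 0],
  [1, [0, 0, 0.015], 0],
  [1, [0, 0, 0.03], 0],
  [1, [0, 0, 0.04], 0],
])

```text
time: 16.95
tool_pos: [0.4918, -0.3278, 0.196]
tool_rot: [0.596, -0.381, 0.596, 0.38]
contact_force: [0.7, -0.4, 0.6]
gripper_width: 0.001
```

Emit:
play_rows([
  [-1, [0, 0, 0], 0],
  [-1, [0, 0, 0], 0],
  [-1, [0, 0, 0], 0],
  [-1, [0, 0, 0], 0],
  [-1, [0, 0, 0], 0],
])

```text
time: 17.45
tool_pos: [0.4911, -0.3272, 0.1936]
tool_rot: [0.596, -0.38, 0.596, 0.38]
contact_force: [0.7, -0.9, 0.3]
gripper_width: 0.846
```

Run:
```python
from h import *
g=(.491,-.3275)
s=state();print(s["time"],s["tool_pos"],s["contact_force"],s["gripper_width"])
p,d,w,c=meas("wrist",[("collar",g,.03,.077,.088),("button",g,.02,.154,.175),("handletop",g,.02,.145,.1535)],"w10")
m=(np.hypot(w[...,0]-g[0],w[...,1]-g[1])<.013)&(w[...,2]>.15); print(np.percentile(w[m][:,2],[5,25,50,75,95]))
```

```text
17.45 [ 0.4910787  -0.32721108  0.19364518] [ 0.66125133 -0.89683868  0.25482482] 0.8464844672400534
collar 1638 z 0.0808 fit [ 0.491  -0.3274] 0.0247 mec 0.491 -0.3273 0.025
button 450 z 0.1567 fit [ 0.4912 -0.3278] 0.0081 mec 0.4908 -0.3271 0.0094
handletop 284 z 0.1521 fit [ 0.4914 -0.3277] 0.0098 mec 0.4915 -0.3279 0.0102
[0.15248148 0.15681933 0.26836982 0.27180486 0.27393139]
```

View pics/w10.png

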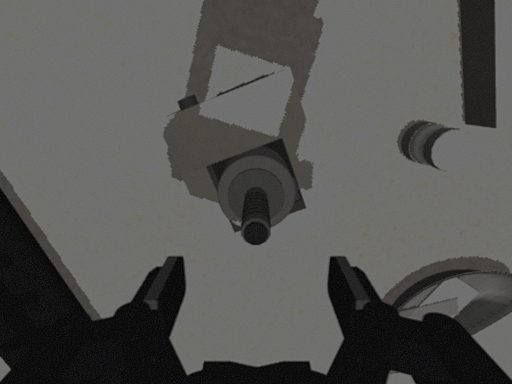

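Emit:
play_rows([
  [-1, [0, 0, 0], 0],
  [-1, [0, 0, -0.025], 0],
  [-1, [0, 0, -0.055], 0],
  [-1, [0, 0, -0.08], 0],
  [-1, [0, 0, -0.087], 0],
])

```text
time: 18.0
tool_pos: [0.4895, -0.3259, 0.1036]
tool_rot: [0.596, -0.378, 0.597, 0.382]
contact_force: [0.2, 0.4, 0.1]
gripper_width: 1.002
```

Emit:
play_rows([
  [-1, [0, 0, 0], 0],
  [-1, [0, 0, 0], 0],
  [-1, [0, 0, 0], 0],
  [1, [0, 0, 0], 0],
  [1, [0, 0, 0], 0],
])

```text
time: 18.5
tool_pos: [0.4918, -0.3278, 0.1084]
tool_rot: [0.596, -0.381, 0.596, 0.38]
contact_force: [-0.0, 0.2, 0.4]
gripper_width: 0.693
```

Emit:
play_rows([
  [1, [0, 0, 0], 0],
  [1, [0, 0, 0], 0],
  [1, [0, 0, 0], 0],
  [1, [0, 0, 0], 0],
  [1, [0, 0, 0], 0],
])

```text
time: 19.0
tool_pos: [0.4913, -0.3276, 0.1075]
tool_rot: [0.596, -0.38, 0.596, 0.38]
contact_force: [-0.7, -0.4, 2.4]
gripper_width: 0.22
```

Emit:
play_rows([
  [1, [0, 0, 0.002], 0],
  [1, [0, 0, 0.004], 0],
  [1, [0, 0, 0.006], 0],
  [1, [0, 0, 0.008], 0],
  [1, [0, 0, 0.01], 0],
])

```text
time: 19.5
tool_pos: [0.4911, -0.3271, 0.1171]
tool_rot: [0.596, -0.38, 0.596, 0.38]
contact_force: [0.1, 0.5, -4.0]
gripper_width: 0.222
```

Emit:
play_rows([
  [1, [0, 0, 0.01], 0],
  [1, [0, 0, 0.02], 0],
  [1, [0, 0, 0.03], 0],
  [1, [0, 0, 0.04], 0],
  [1, [0, 0, 0.05], 0],
])

```text
time: 20.0
tool_pos: [0.4915, -0.3277, 0.1689]
tool_rot: [0.596, -0.38, 0.596, 0.38]
contact_force: [-0.1, 0.3, -2.2]
gripper_width: 0.218
```

Emit:
play_rows([
  [1, [0, 0, 0.025], 0],
  [1, [0, 0, 0.045], 0],
  [1, [0, 0.02, 0.045], 0],
  [1, [0, 0.06, 0.045], 0],
  [1, [0, 0.1, 0.045], 0],
])

```text
time: 20.5
tool_pos: [0.4907, -0.2257, 0.2118]
tool_rot: [0.597, -0.379, 0.597, 0.38]
contact_force: [0.1, 1.3, -2.1]
gripper_width: 0.221
```

Emit:
play_rows([
  [1, [0, 0.04, 0], 0],
  [1, [0, 0.08, 0], 0],
  [1, [0, 0.12, 0], 0],
  [1, [0, 0.16, 0], 0],
  [1, [0, 0.2, 0], 0],
])

```text
time: 21.0
tool_pos: [0.4901, -0.025, 0.2116]
tool_rot: [0.596, -0.38, 0.596, 0.381]
contact_force: [-0.3, 0.2, -2.1]
gripper_width: 0.219
```

Emit:
play_rows([
  [1, [0.005, 0.04, 0], 0],
  [1, [0.01, 0.08, 0], 0],
  [1, [0.015, 0.12, 0], 0],
  [1, [0.02, 0.16, 0], 0],
  [1, [0.0265, 0.2, 0], 0],
])

```text
time: 21.5
tool_pos: [0.5165, 0.1749, 0.2117]
tool_rot: [0.596, -0.38, 0.597, 0.381]
contact_force: [0.3, -0.0, -1.6]
gripper_width: 0.215
```

Emit:
play_rows([
  [1, [0, 0.04, 0], 0],
  [1, [0, 0.08, 0], 0],
  [1, [0, 0.11, 0], 0],
  [1, [0, 0.13, 0], 0],
  [1, [0, 0.136, 0], 0],
])

```text
time: 22.0
tool_pos: [0.5162, 0.3107, 0.2115]
tool_rot: [0.595, -0.381, 0.596, 0.381]
contact_force: [0.3, -0.6, -0.7]
gripper_width: 0.218
```

Emit:
play_rows([
  [1, [0, 0, 0], 0],
  [1, [0, 0, 0], 0],
  [1, [0, 0, 0], 0],
])

```text
time: 22.3
tool_pos: [0.5178, 0.3075, 0.2122]
tool_rot: [0.596, -0.38, 0.597, 0.38]
contact_force: [-0.2, -0.1, -1.8]
gripper_width: 0.218
```

Run:
```python
from h import *
s=state();print(s["time"],s["tool_pos"],s["contact_force"],s["gripper_width"])
T=s["tool_pos"]; g=T[:2]; z=T[2]
p,d,w,c=meas("wrist",[("collar",g,.03,z-.035,z-.02),("stand",(.518,.309),.045,.053,.064)],"w11")
m=(np.hypot(w[...,0]-g[0],w[...,1]-g[1])<.024)&(w[...,2]>z-.03)&(w[...,2]<z-.022);P=w[m]
A=np.c_[P[:,:2]-g,np.ones(len(P))];print(np.linalg.lstsq(A,P[:,2],rcond=None)[0])
```

```text
22.3 [0.5178043  0.30753243 0.21223655] [-0.20537047 -0.05590253 -1.82231063] 0.2177471953262631
collar 2878 z 0.1855 fit [0.5175 0.3078] 0.0247 mec 0.5174 0.3077 0.025
stand 2226 z 0.0596 fit [0.5183 0.3088] 0.0357 mec 0.5185 0.3089 0.0361
[-5.23926099e-03 -7.34723113e-05  1.85574717e-01]
```

View pics/w11.png

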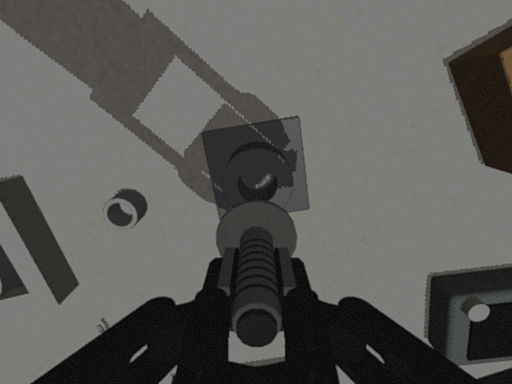

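Emit:
play_rows([
  [1, [0.0005, 0, -0.02], 0],
  [1, [0.0005, 0, -0.04], 0],
  [1, [0.0005, 0, -0.055], 0],
  [1, [0.0005, 0, -0.06], 0],
  [1, [0.0005, 0, -0.06], 0],
])

```text
time: 22.85
tool_pos: [0.5179, 0.308, 0.1513]
tool_rot: [0.596, -0.38, 0.597, 0.38]
contact_force: [0.3, 0.5, -1.7]
gripper_width: 0.221
```

Emit:
play_rows([
  [1, [0, 0, -0.006], 0],
  [1, [0, 0, -0.012], 0],
  [1, [0, 0, -0.018], 0],
  [1, [0, 0, -0.024], 0],
  [1, [0, 0, -0.03], 0],
])

```text
time: 23.35
tool_pos: [0.5183, 0.3086, 0.1218]
tool_rot: [0.596, -0.38, 0.596, 0.38]
contact_force: [-0.7, 0.1, -0.9]
gripper_width: 0.216
```

Emit:
play_rows([
  [1, [0, 0, -0.006], 0],
  [1, [0, 0, -0.012], 0],
  [1, [0, 0, -0.018], 0],
  [1, [0, 0, -0.023], 0],
  [1, [0, 0, -0.026], 0],
])

```text
time: 23.85
tool_pos: [0.5181, 0.3085, 0.0955]
tool_rot: [0.596, -0.38, 0.597, 0.38]
contact_force: [-1.1, 0.5, -2.0]
gripper_width: 0.218
```

Emit:
play_rows([
  [1, [0, 0, -0.001], 0],
  [1, [0, 0, -0.002], 0],
  [1, [0, 0, -0.003], 0],
  [1, [0, 0, -0.003], 0],
])

```text
time: 24.25
tool_pos: [0.5184, 0.3086, 0.0935]
tool_rot: [0.596, -0.38, 0.596, 0.38]
contact_force: [-0.1, 0.2, -0.3]
gripper_width: 0.215
```

Emit:
play_rows([
  [1, [0, 0, -0.0005], 0],
  [1, [0, 0, -0.0007], 0],
  [1, [0, 0, -0.0007], 0],
])

```text
time: 24.55
tool_pos: [0.5183, 0.3086, 0.0926]
tool_rot: [0.596, -0.38, 0.596, 0.38]
contact_force: [0.3, -0.4, -1.7]
gripper_width: 0.22
```

Emit:
play_rows([
  [1, [0, 0, -0.0005], 0],
  [1, [0, 0, -0.0005], 0],
])

```text
time: 24.75
tool_pos: [0.5184, 0.3086, 0.0926]
tool_rot: [0.596, -0.38, 0.596, 0.38]
contact_force: [-1.7, -1.4, 1.4]
gripper_width: 0.22
```

Contact at the expected height; release and check.

Emit:
play_rows([
  [1, [0, 0, -0.0003], 0],
  [-1, [0, 0, 0], 0],
  [-1, [0, 0, 0], 0],
  [-1, [0, 0, 0], 0],
  [-1, [0, 0, 0], 0],
])

```text
time: 25.25
tool_pos: [0.5184, 0.3086, 0.092]
tool_rot: [0.596, -0.38, 0.596, 0.38]
contact_force: [-0.5, 0.3, 1.1]
gripper_width: 0.885
```

Emit:
play_rows([
  [-1, [0, 0, 0], 0],
  [-1, [0, 0, 0], 0],
  [-1, [0, 0, 0], 0],
  [-1, [0, 0, 0], 0],
  [-1, [0, 0, 0.005], 0],
])

```text
time: 25.75
tool_pos: [0.5177, 0.3083, 0.0964]
tool_rot: [0.596, -0.38, 0.597, 0.38]
contact_force: [-0.7, 0.9, -0.3]
gripper_width: 1.001
```

Emit:
play_rows([
  [-1, [0, 0, 0.02], 0],
  [-1, [0, 0, 0.05], 0],
  [-1, [0, 0, 0.08], 0],
  [-1, [0, 0, 0.11], 0],
  [-1, [0, 0, 0.13], 0],
])

```text
time: 26.25
tool_pos: [0.5191, 0.3089, 0.2305]
tool_rot: [0.598, -0.38, 0.595, 0.38]
contact_force: [-0.2, 0.6, -0.9]
gripper_width: 1.0
```

Emit:
play_rows([
  [-1, [-0.01, 0.01, 0.02], 0],
  [-1, [-0.03, 0.03, 0.04], 0],
  [-1, [-0.06, 0.06, 0.05], 0],
  [-1, [-0.08, 0.08, 0.05], 0],
  [-1, [-0.08, 0.08, 0.05], 0],
])

```text
time: 26.75
tool_pos: [0.4363, 0.3908, 0.2784]
tool_rot: [0.596, -0.381, 0.595, 0.382]
contact_force: [-0.0, -0.9, 0.4]
gripper_width: 1.0
```

Emit:
play_rows([
  [-1, [0, 0, 0], 0],
  [-1, [0, 0, 0], 0],
  [-1, [0, 0, 0], 0],
])

```text
time: 27.05
tool_pos: [0.4389, 0.3878, 0.2768]
tool_rot: [0.596, -0.38, 0.597, 0.38]
contact_force: [-0.3, 0.2, -0.3]
gripper_width: 1.0
```

Run:
```python
from h import *
s=state();print(s["time"],s["tool_pos"],s["contact_force"],s["gripper_width"])
g=(.518,.309)
p,d,w,c=meas("wrist",[("collar",g,.03,.0635,.07),("stand",g,.045,.053,.063),("button",g,.02,.1395,.16),("handletop",g,.02,.13,.1388)],"w12")
m=(np.hypot(w[...,0]-g[0],w[...,1]-g[1])<.026)&(w[...,2]>.0635)&(w[...,2]<.07);P=w[m]
A=np.c_[P[:,:2]-g,np.ones(len(P))];print(np.linalg.lstsq(A,P[:,2],rcond=None)[0])
meas("top",[("sleeve",(.489,.1527),.03,.028,.04),("jar",(.5295,-.1496),.03,.055,.068)],"t12")
for t in ["driver","dish"]: print(t,[ (q["at"],q["score"]) for q in nets.landmark_of("top",t)[:1]])
```

```text
27.05 [0.43894836 0.38780782 0.27682326] [-0.3010972   0.21826583 -0.28788069] 0.9996302149948932
collar 723 z 0.0656 fit [0.5183 0.3091] 0.0247 mec 0.518 0.3088 0.0253
stand 1047 z 0.0595 fit [0.518 0.309] 0.0358 mec 0.5182 0.309 0.0363
button 153 z 0.1416 fit [0.518  0.3091] 0.0076 mec 0.5177 0.309 0.0082
handletop 140 z 0.1368 fit [0.518  0.3093] 0.0098 mec 0.5179 0.3094 0.0101
[-0.00026742 -0.00190665  0.06564669]
sleeve 92 z 0.0332 fit [0.4889 0.1526] 0.0191 mec 0.4891 0.1526 0.0196
jar 161 z 0.0605 fit [ 0.5294 -0.1498] 0.0182 mec 0.5296 -0.1497 0.0192
driver [([0.7038, 0.0115, 0.0029], 0.57)]
dish [([0.7475, -0.1944, 0.0002], 0.7)]
```

View pics/w12.png

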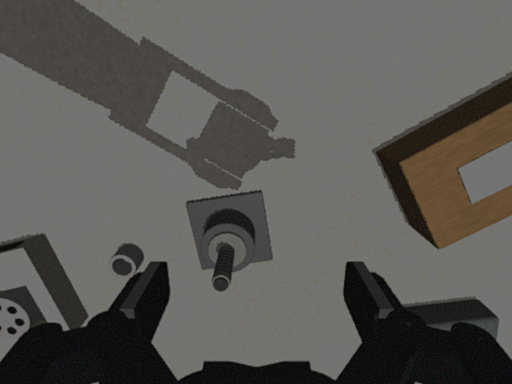

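Run:
```python
from plant import workorder
print(workorder.job_done())
```

```text
the job is handed in; nothing more can be done
None
```

I handed the job in at about 27 s: the gauge was measured in the wide bore, locked there, and is back upright in its stand with the gripper clear. No verdict was reported.

| Check | Result |
|---|---|
| Seating in the bore | Collar underside about flush with the block top, under 1 mm off the bore axis. The highest force read was about 5.5 N. |
| Button press | Hard stop reached, with a highest upward force of 12.4 N. The button top then measured 76 mm above the collar's upper face, which is the fully pressed value. |
| Back in the stand | Collar at the right height, within 0.5 mm of the stand's centre, tilt about 0.002 rad. Button still 76 mm above the collar's upper face. |
| Loose items | Sleeve and jar unchanged to 0.3 mm. Screwdriver and dish unchanged within the networks' accuracy of a few mm. |

- **Plunger spacing:** I did not see this directly. It is inferred from the gauge being home in the bore when the button was locked.
- **Button travel:** measured against the rim of the handle, the camera suggested slightly less than full travel. I trusted the hard stop and the collar-to-button distance instead.
- **Tilt while held:** the gauge was tilted about 0.016 rad in the grip as it went in. It settled upright (about 0.005 rad) once released.

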